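# Bleed the blow-gun air line and hold the vent open

## Task

Bleed the bench air line: squeeze the red lever of the blue blow gun fully home and let it spring back out. Then turn the vent dial clockwise (its yellow peg is there to push) past the first two clicks to the third (the green mark, short of the end stop), and finish with the fingers still holding it there, because it springs back if let go. Leave everything else on the bench where it is.

Things in the scene. Friction and masses are not known exactly. Their poses are not given: they have to be found in the camera images.
- gun: Blue blow gun on its side, fixed in a cradle on the bench. Origin: bench level under the cradle's middle; x along the barrel to the nozzle, z up. Handle bar in mm: x -115 to 85, y -12 to 12, z 62 to 88. Cradle board 12 thick (x -125 to 105, y +-38). Its posts, 40 wide in y, are at x -109 to -87 and 66 to 88; between x -85 and 38 the handle is free beside and beneath. Red lever on the +y side.
- gun_grip (a point): Fixed point of the gun, (-25, +7, 75) mm in its frame: middle of handle and squeezed lever together at a good place to squeeze, fingers closing along the gun's y. There the two measure 52 mm over all when free, 38 mm squeezed home.
- trigger_pad (a point): Point in the middle of the red lever, 75 mm from its vertical hinge, which stands at x 50, y 22 mm of the gun, near the nozzle; moves with the lever. The lever is 8 mm thick, 20 mm high (z 65 to 85 mm) and reaches 120 mm from the hinge, backwards along the handle.
- trigger (a joint): Angle of the red lever: 0 = sprung out (free, splayed 0.18 rad from the handle), 0.18 rad = squeezed home at its stop, parallel to the handle. Spring at 75 mm from the hinge: 4 N to start it, 9 N at home.
- vent: Grey vent unit fixed to the bench: box x -115 to 75, y +-75, 70 mm high, dial on top. Origin: bench level below the dial's axis. Gauge, top 83 mm, at (-90, 40). Marks on the box show where the peg points, 68 mm from the axis, at angles from the unit's +x towards +y: black (rest) 0.75 rad, white (click 1) 0.25, white (click 2) -0.25, larger green (click 3) -0.75, red (end stop) -1.15.
- dial: Black dial disc 120 mm in diameter, 12 mm thick, on the vent unit, with its peg. Origin: centre of its underside, on its vertical axis, 70 mm above the bench; its top face is at 82 mm. Turns with the dial.
- peg_foot (a point): Yellow upright round peg fixed on the dial, 14 mm in diameter, 34 mm tall, standing 46 mm from the dial's axis; goes round with the dial. This point: centre of its foot, 82 mm above the bench; its top is at 116 mm. Free all round above the dial.
- dial_turn (a joint): Angle of the dial: 0 = rest stop; grows clockwise seen from above. Clicks (a ripple in the push) at 0.5, 1.0, 1.5 rad, end stop 1.85. A spring returns it to 0 from everywhere: push at the peg 3 N near rest, 8 N at the third click, +-2 N ripple. The peg stands at +0.75 rad from the unit's +x (towards +y) at rest, at -0.75 at the third click.
- spraycan: loose green-labelled spray can, upright, 52 mm diameter, 150 mm tall, origin at its underside
- tape: loose roll of yellow tape lying flat, 90 mm diameter, 24 mm high, origin at the centre of its underside
- wrench: loose steel wrench lying on the bench, 160 mm long, origin under its middle
- jar: loose glass jar with a red cap, 64 mm diameter, 85 mm tall, origin at its underside
- mug: loose white mug, 80 mm diameter, 90 mm tall, origin at its underside
- offcut: loose wood offcut, 60 x 100 x 35 mm, origin at its underside
- hammer: loose hammer lying on the bench, 280 mm long, origin under its middle
Mind the look-alikes: they are no part of the job. Several things have the shape of the vent; the one meant has the colours described above.

How it is judged:
On the way, in this order (a step that is already met when the one before it is completed fails the run):
1. the gun's lever is squeezed home (value of joint trigger above 0.155 rad), for 0.2 s.
2. the lever has been let go and is sprung out again (value of joint trigger below 0.03 rad and contact force between the fingers and gun below 0.3 N), for 0.2 s.
3. the dial is held on its third click (value of joint dial_turn between 1.32 and 1.68 rad), for 0.3 s.
At the end, for the whole second after the job is handed in: The fingers press on the dial (more than 1.5 N) on the third click, the joint between 1.32 and 1.68 rad (clear of the end stop at 1.85), and the gun's lever is sprung out (below 0.03 rad) (all of step 3 and contact force between the fingers and dial above 1.5 N and value of joint trigger below 0.03 rad); the arm keeps its last pose, push and grip.
It fails at once if a bystander is shoved more than 30 mm or tipped over (distance of any of spraycan, tape, wrench, jar, mug, offcut, hammer from where it was at the start of the episode above 0.03 m or angle between any of spraycan, tape, wrench, jar, mug, offcut, hammer's own z axis and vertical above 0.6 rad).
It also fails if it takes over 48 s, if anything falls off the work surface, if the arm or the gripper's body presses on something with over 40 N, if the wrist force passes 120 N, or if a joint passes its speed limit or range.

## Robot

A 7-joint arm with a two-finger parallel gripper is mounted at the origin on the work surface. World frame = base frame: x ahead of the robot, y to its left, z up, the work surface at z = 0. Lengths are in m, angles in rad, forces in N, time in s.
With the tool pointing down it reaches from about 0.4 to 0.85 m from the base axis. Payload 6.9 kg.
Tool frame: the origin (TCP) lies midway between the tips of the shut fingers; the grasp point (between the pads) lies behind it (ctrl.pinch_z is the z of the grasp point in the tool frame, in m); z points along the fingers, y is the direction in which the jaws open and shut (so a half turn about z gives the same grasp; the last joint's range is limited). The gripper opens to 85 mm and grips with 20 to 120 N. Pads are 22 mm wide; open, the fingers measure 114 mm over their backs; the gripper's body (76 mm by 85 mm) begins 54 mm behind the grasp point. The pads swing forward as they close: fully open they stand 13 mm farther back than shut.
Start: joints at [-1.006, 0.507, -0.238, 1.5, 0.126, 1.149, -0.155], TCP at [0.277, 0.56, 0.231] pointing down, gripper open.
Joint ranges: [-3.08, 3.08], [-0.24, 2.05], [-1.43, 1.35], [0, 2.5], [-1.52, 4.66], [0.17, 1.96], [-2.89, 2.89]. Speed limits (rad/s): [2.39, 2.39, 3.14, 3.14, 3.14, 3.14, 3.14].

## Interface

Orientations are given as a unit quaternion [w, x, y, z].
In Python, from station import ctrl, get_state, vision, ticket, models gives the robot as it stands. Calls block until the motion is done:
- ctrl.movep(position, orientation): joint-space move of the TCP to a pose.
- ctrl.movel(position, frame=None, max_speed=0.15): straight line of the TCP; frame=None keeps the orientation; max_speed is the mean speed in m/s.
- ctrl.set_joints(angles): joint-space move.
- ctrl.ungrasp() and ctrl.close_gripper(force=None): open the fingers fully, or close them until they stop; force is the grip in N (None keeps the last).
- ctrl.pause(seconds).
- ctrl.ik(position, orientation): joint angles nearest the present ones, or None.
- get_state(): the state.
- vision.grab_frame(name): name is "side" or "top" or "wrist"; returns (picture, depth): 480x640x3 uint8, blue, green, red; 480x640 float32, m along the optical axis (not along the pixel's ray), 0 where there is no reading.
- vision.camera_info(name): a dict with "mtx" (3x3 intrinsics, pixels), "R" (3x3) and "t" (3): a world point X has camera coordinates R X + t; the wrist camera has in their place "hand_eye" (4x4, takes a point from camera to tool coordinates, whose origin is the TCP and whose axes are the flange's). Camera axes: x right, y down, z forward; pixel columns grow to the right and rows downward; lengths in m; the calibration is good to about 2 mm. The wrist camera is an equidistant fisheye: a pixel r from the principal point sees the ray r / f radians off the axis. A picture is of the moment at which its call begins: read the wrist's pose just before it. camera_info takes no time and is no camera call.
A pose or a line that the arm cannot do raises ctrl.Unreachable and nothing moves.
- ticket.close_job(): hands the job in, once; it reports no verdict.
Trained networks look in the newest picture that a camera, given by its name, has taken for a name from the list of things; names that differ only in an ending like _2 or _b are one class to them, and where a whole thing is asked for, a point or a joint stands for the part that bears it (a point fixed in the world has none). Each returns a list of dicts, best first, with "p" (0 to 1); they miss things now and then, are a little off and sometimes report something else, mostly with a low value. They report only what shows in the picture. A call takes as long as a camera call. They do not tell look-alikes from the thing itself.
- models.recognise(camera, target): "point" ([column, row] in pixels, amid what is visible of it).
- models.masks_of(camera, target): "mask" (480x640 bool, what is visible of it) and "point" ([column, row] in pixels, amid what is visible of it).
The state is a dict: "time": time; "qpos": joint angles; "qd": joint speeds; "tau": joint torques, N m; "tcp_pos": TCP position; "eef_rot": TCP orientation; "contact_force": force on the tool from outside, world axes, zero at the start; "wrist_torque": the same for the moment, N m; "width": finger opening in m.
Only numpy, scipy, OpenCV 4.12 (cv2) and the standard library are available. Lean on these libraries where they do the work, as an engineer would, in place of code of your own. Each camera call takes 0.05 s, during which the arm holds its last target. There are 200 camera calls.

## Working session

There is one attempt and no reset: what is moved stays moved. The work goes in short steps, each a Python script; the robot and the scene stay as the last script left them, time stands still between calls to the robot, and variables do not carry over. Pictures are saved under pics/ and viewed, about 8 in all and at most 12, crops included, and the job is handed in when it is done.

```bash
ls; mkdir -p pics; python3 - <<'E'
from station import ctrl,get_state,vision,models
import cv2,numpy as np
for c in("top","side"):
    im,d=vision.grab_frame(c); cv2.imwrite(f"pics/{c}0.png",im); np.savez(f"{c}0.npz",im=im,d=d)
    i=vision.camera_info(c); print(c,np.round(i["mtx"],1).tolist(),np.round(i["R"],3).tolist(),np.round(i["t"],3))
    for t in("gun","vent","dial","peg_foot","trigger_pad"):
        print(t,[(np.round(r["p"],2),np.round(r["point"])) for r in models.recognise(c,t)])
s=get_state();print(s,ctrl.pinch_z)
E
```

```text
pics
top [[476.5, 0.0, 323.4], [0.0, 476.5, 238.6], [0.0, 0.0, 1.0]] [[-0.024, -1.0, -0.006], [-0.994, 0.025, -0.107], [0.107, 0.004, -0.994]] [0.145 0.474 1.145]
gun [(np.float64(0.98), array([465., 209.])), (np.float64(0.72), array([164., 244.]))]
vent [(np.float64(0.91), array([278., 239.])), (np.float64(0.91), array([496., 335.])), (np.float64(0.87), array([262., 361.]))]
dial [(np.float64(0.81), array([502., 322.])), (np.float64(0.8), array([263., 355.])), (np.float64(0.71), array([273., 224.]))]
peg_foot [(np.float64(0.73), array([503., 327.])), (np.float64(0.72), array([261., 354.]))]
trigger_pad [(np.float64(0.53), array([460., 204.]))]
side [[502.2, 0.0, 314.3], [0.0, 502.2, 233.9], [0.0, 0.0, 1.0]] [[0.983, -0.181, -0.02], [-0.14, -0.682, -0.718], [0.116, 0.709, -0.695]] [-0.462  0.221  1.235]
gun [(np.float64(0.65), array([365., 356.]))]
vent [(np.float64(0.81), array([199., 224.])), (np.float64(0.78), array([226., 400.])), (np.float64(0.75), array([303., 220.]))]
dial [(np.float64(0.69), array([236., 391.])), (np.float64(0.68), array([310., 210.])), (np.float64(0.59), arr
[... 278 characters left out ...]
339.]))]
{'time': 0.6, 'qpos': array([-1.00653504,  0.50747462, -0.23764963,  1.50021542,  0.12567632,
        1.14891346, -0.15481631]), 'qd': array([-0.00219814,  0.0001178 ,  0.00237875,  0.00061589, -0.00080733,
        0.00032129, -0.00016756]), 'tau': array([ 3.11182193e-04, -6.20023084e+01, -2.18295425e+00, -2.49866295e+01,
        1.39920088e-02,  2.46828844e-03, -1.06509276e-05]), 'tcp_pos': array([0.2767548 , 0.56035785, 0.23128713]), 'eef_rot': array([-2.75302324e-05,  2.27376672e-01,  9.73806884e-01, -1.07575081e-05]), 'contact_force': array([ 1.00207712, -0.71292583, -0.38705027]), 'wrist_torque': array([0.01691091, 0.01474663, 0.00785033]), 'width': 0.08548757942969618} -0.0187
```

View pics/top0.png

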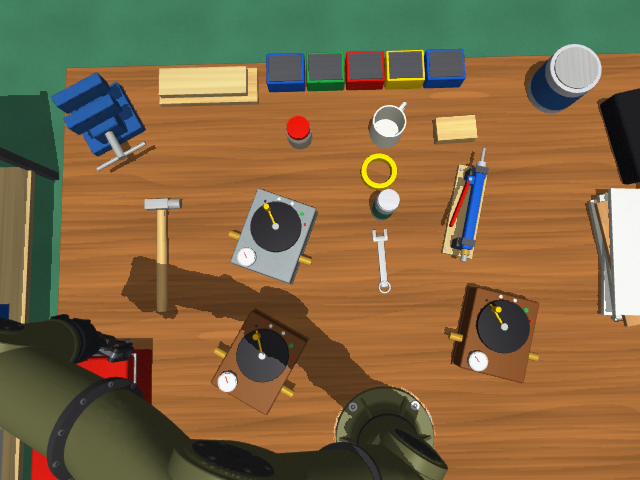

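View pics/side0.png

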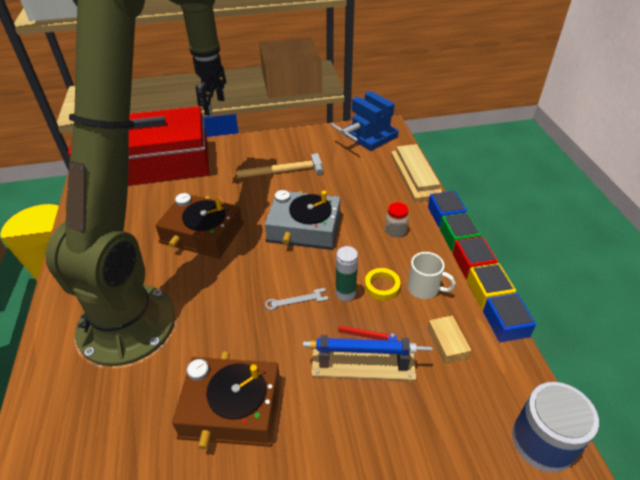

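The top view shows the grey vent at (275,237) with its peg at (266,206), green mark at (302,213) and gauge at (246,257). The gun is at (465,210) with its nozzle towards the top of the image (485,150) and the red lever on its left (460,203). The two brown units are look-alikes.

```bash
cat > h.py <<'E'
import numpy as np,cv2
from station import ctrl,get_state,vision,models
def cloud(c,d):
    i=vision.camera_info(c);K=i["mtx"]
    v,u=np.indices(d.shape)
    P=np.stack([(u-K[0,2])/K[0,0]*d,(v-K[1,2])/K[1,1]*d,d],-1)
    W=(P-np.asarray(i["t"]).ravel())@np.asarray(i["R"])
    W[d<=0]=np.nan
    return W
def rect(p):
    (c,s,a)=cv2.minAreaRect((p*1000).astype(np.float32)); return np.round(c,1),np.round(s,1),round(a,2),np.round(cv2.boxPoints((c,s,a))).tolist()
E
python3 - <<'E'
from h import *
for c,gb,vb in(("top",(430,140,500,270),(225,180,325,290)),("side",(295,310,440,385),(260,180,350,250))):
    f=np.load(c+"0.npz");im=f["im"];W=cloud(c,f["d"]);hsv=cv2.cvtColor(im,cv2.COLOR_BGR2HSV)
    H,S,V=[hsv[...,k].astype(int) for k in range(3)];z=W[...,2]
    def box(b): m=np.zeros(z.shape,bool);m[b[1]:b[3],b[0]:b[2]]=1;return m
    g=box(gb);v=box(vb)
    blue=g&(H>100)&(H<130)&(S>120)&(z>.06)&(z<.1)
    top=blue&(z>np.nanpercentile(z[blue],90)-.012)
    p=W[top][:,:2];print(c,"bar n",len(p),"ztop",np.nanpercentile(z[blue],[50,90,98]).round(4),rect(p))
    m=p.mean(0);e=np.linalg.svd(p-m)[2][0];e*=np.sign(e[0]);print(" mean",m.round(4),"yaw",np.arctan2(e[1],e[0]).round(4))
    red=g&((H<8)|(H>172))&(S>120)&(z>.05)&(z<.1);p=W[red];print(" lever",len(p),rect(p[:,:2]),np.median(p[:,2]))
    bd=g&(abs(z-.012)<.006);n,l,st,_=cv2.connectedComponentsWithStats(bd.astype(np.uint8));
    print(" board",rect(W[bd&(H>10)&(H<30)][:,:2]))
    bt=v&(abs(z-.07)<.004)&(S<70);print(" vent top",bt.sum(),rect(W[bt][:,:2]))
    dk=v&(abs(z-.082)<.005)&(V<70);p=W[dk][:,:2];print(" dial",len(p),p.mean(0),cv2.minEnclosingCircle((p*1000).astype(np.float32)))
    def pr(n,m): 
        if m.sum(): print(" ",n,m.sum(),W[m].mean(0).round(4),W[m].min(0).round(3),W[m].max(0).round(3))
    pr("peg",v&(H>20)&(H<35)&(S>140)&(z>.107))
    pr("yellow low",v&(H>20)&(H<35)&(S>140)&(z<.09))
    pr("green",v&(H>45)&(H<80)&(S>120));pr("redmk",v&((H<6)|(H>174))&(S>140));pr("gauge",v&(z>.078)&(S<40)&(V>150))
    pr("white",v&(z<.078)&(z>.06)&(S<30)&(V>220))
E
```

```text
top bar n 771 ztop [0.0879 0.091  0.0929] (array([ 531.3, -210.5]), array([ 39.8, 185.1]), 76.14, [[437.0, -208.0], [616.0, -252.0], [626.0, -213.0], [446.0, -169.0]])
 mean [ 0.5392 -0.2185] yaw -0.2108
 lever 200 (array([ 546.8, -189.3]), array([  9.2, 113.1]), 65.87, [[493.0, -170.0], [597.0, -217.0], [600.0, -208.0], [497.0, -162.0]]) 0.0849523615182454
 board (array([ 560.6, -226.6]), array([171.7, 326.8]), 87.81, [[394.0, -306.0], [721.0, -319.0], [727.0, -147.0], [401.0, -135.0]])
 vent top 2516 (array([485.4, 252.2]), array([150. , 189.4]), 69.11, [[370.0, 216.0], [547.0, 148.0], [601.0, 289.0], [424.0, 356.0]])
 dial 1814 [0.50165798 0.24403895] ((503.9690246582031, 244.75979614257812), 59.31097412109375)
  peg 32 [0.5463 0.262  0.1154] [0.54  0.255 0.109] [0.554 0.27  0.121]
  yellow low 103 [0.4806 0.2519 0.0617] [0.415 0.167 0.043] [0.555 0.362 0.09 ]
  green 12 [0.534  0.1835 0.0721] [0.53  0.18  0.069] [0.538 0.187 0.078]
  redmk 4 [0.5072 0.1768 0.0745] [0.505 0.176 0.07 ] [0.509 0.178 0.079]
  gauge 299 [0.4419 0.3064 0.0831] [0.392 0.238 0.078] [0.511 0.336 0.091]
  
[... 396 characters left out ...]
[496.0, -163.0]]) 0.08216820771319905
 board (array([ 565.5, -177.6]), array([202.6, 329.6]), 78.68, [[384.0, -245.0], [707.0, -309.0], [747.0, -111.0], [424.0, -46.0]])
 vent top 1070 (array([484.9, 249.7]), array([154.2, 191. ]), 69.5, [[368.0, 211.0], [547.0, 144.0], [601.0, 288.0], [422.0, 355.0]])
 dial 821 [0.50053309 0.23648479] ((503.2759094238281, 243.1134796142578), 60.902320861816406)
  peg 20 [0.5457 0.2594 0.1141] [0.541 0.253 0.108] [0.551 0.269 0.12 ]
  yellow low 33 [0.5103 0.2389 0.0775] [0.421 0.17  0.047] [0.553 0.263 0.089]
  green 4 [0.5334 0.1848 0.0724] [0.532 0.183 0.071] [0.535 0.187 0.074]
  gauge 159 [0.4611 0.2475 0.0974] [ 0.413 -0.002  0.079] [0.558 0.338 0.155]
```

```bash
cat >> h.py <<'E'
GY=-0.22; GO=np.array([.5515,-.2238])
def rot(a): return np.array([[np.cos(a),-np.sin(a)],[np.sin(a),np.cos(a)]])
GRIP=GO+rot(GY)@[-.025,.007]
VO=np.array([.5035,.2440]); VY=-0.366
def q(a): return np.array([0,np.cos(a/2),np.sin(a/2),0])  # tool x at world angle a, pointing down
def pegxy(turn,r=.046): a=VY+.75-turn; return VO+r*np.array([np.cos(a),np.sin(a)]),a
E
python3 - <<'E'
from h import *
print(GRIP)
for o in(0,np.pi):
    for z in(.05,.25): print("gun",o,z,np.round(ctrl.ik([*GRIP,z],q(GY+o)),2))
for o in(0,np.pi,-np.pi):
    for t in(0,.5,1,1.5):
        p,a=pegxy(t);j=ctrl.ik([*p,.09],q(a+o));print("peg",round(o,1),t,p.round(3),None if j is None else np.round(j,2))
ctrl.movel([.277,.56,.30])
ctrl.movep([*GRIP,.25],q(GY+np.pi))
im,d=vision.grab_frame("wrist");cv2.imwrite("pics/w1.png",im)
i=vision.camera_info("wrist");print(i["mtx"],i["hand_eye"])
s=get_state();print(s["time"],s["tcp_pos"],s["eef_rot"],s["contact_force"])
E
```

```text
[ 0.52863017 -0.21151298]
gun 0 0.05 [ 0.02  0.68  0.51  1.87 -0.49  0.71 -0.98]
gun 0 0.25 [-0.07  0.46  0.64  1.63 -0.3   1.15 -1.15]
gun 3.141592653589793 0.05 [ 0.35  0.62 -0.02  1.87  0.02  0.65  1.67]
gun 3.141592653589793 0.25 [ 0.14  0.42  0.31  1.63 -0.13  1.12  1.83]
peg 0 0 [0.546 0.261] [-0.69  0.64  0.34  1.74 -0.27  0.81 -1.41]
peg 0 0.5 [0.549 0.239] [-0.72  0.65  0.45  1.76 -0.36  0.82 -1.79]
peg 0 1 [0.541 0.217] [-1.03  0.89  1.15  1.8  -0.92  1.1  -1.73]
peg 0 1.5 [0.524 0.203] [ 0.08  0.67 -0.8   1.85  0.61  0.89  2.59]
peg 3.1 0 [0.546 0.261] [-0.25  0.63 -0.37  1.73  0.3   0.83  1.19]
peg 3.1 0.5 [0.549 0.239] [-0.29  0.61 -0.26  1.75  0.21  0.81  0.81]
peg 3.1 1 [0.541 0.217] [-0.33  0.59 -0.15  1.79  0.12  0.77  0.41]
peg 3.1 1.5 [0.524 0.203] [-0.39  0.56 -0.04  1.85  0.03  0.73  0.01]
peg -3.1 0 [0.546 0.261] [-0.25  0.63 -0.37  1.73  0.3   0.83  1.19]
peg -3.1 0.5 [0.549 0.239] [-0.29  0.61 -0.26  1.75  0.21  0.81  0.81]
peg -3.1 1 [0.541 0.217] [-0.33  0.59 -0.15  1.79  0.12  0.77  0.41]
peg -3.1 1.5 [0.524 0.203] [-0.39  0.56 -0.04  1.85  0.03  0.73  0.01]
[[371.64829954   0.         322.66255387]
 [  0.         371.64829954 238.67222708]
 [  0.           0.           1.        ]] [[ 5.73203662e-04 -9.58515990e-01 -2.85038187e-01  7.23911618e-02]
 [ 9.99999831e-01  5.21473026e-04  2.57380710e-04 -4.90773773e-04]
 [-9.80638001e-05 -2.85038287e-01  9.58516127e-01 -1.42832106e-01]
 [ 0.00000000e+00  0.00000000e+00  0.00000000e+00  1.00000000e+00]]
4.1167 [ 0.52905839 -0.21066126  0.24993774] [2.30321748e-05 1.09074388e-01 9.94033576e-01 1.64072867e-04] [ 0.45964111 -0.64380136 -0.06146507]
```

```bash
cat >> h.py <<'E'
def proj_wrist(P,tcp,qt):
    from scipy.spatial.transform import Rotation as Ro
    i=vision.camera_info("wrist");R=Ro.from_quat(np.roll(qt,-1)).as_matrix()
    X=(np.atleast_2d(P)-tcp)@R; E=i["hand_eye"]; C=(X-E[:3,3])@E[:3,:3]
    rho=np.hypot(C[:,0],C[:,1]);th=np.arctan2(rho,C[:,2]);K=i["mtx"]
    return np.stack([K[0,2]+K[0,0]*th*C[:,0]/rho,K[1,2]+K[1,1]*th*C[:,1]/rho],1)
def draw(im,P,s,col=(0,255,255)):
    cv2.polylines(im,[np.round(proj_wrist(P,s["tcp_pos"],s["eef_rot"])*4).astype(np.int32)],True,col,1,cv2.LINE_AA,2)
E
python3 - <<'E'
from h import *
im=cv2.imread("pics/w1.png");s=get_state()
def G(p,z): p=np.array(p)@rot(GY).T+GO; return np.c_[p,np.full(len(p),z)]
draw(im,G([[-.115,-.012],[.085,-.012],[.085,.012],[-.115,.012]],.088),s)
L=np.array([[0,-.004],[-.12,-.004],[-.12,.004],[0,.004]])@rot(-.18).T+[.05,.022]
draw(im,G(L,.085),s,(0,255,0))
draw(im,G([[-.125,-.038],[.105,-.038],[.105,.038],[-.125,.038]],.012),s,(255,0,255))
cv2.imwrite("pics/w1o.png",im)
E
```

```text
(no output)
```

View pics/w1o.png

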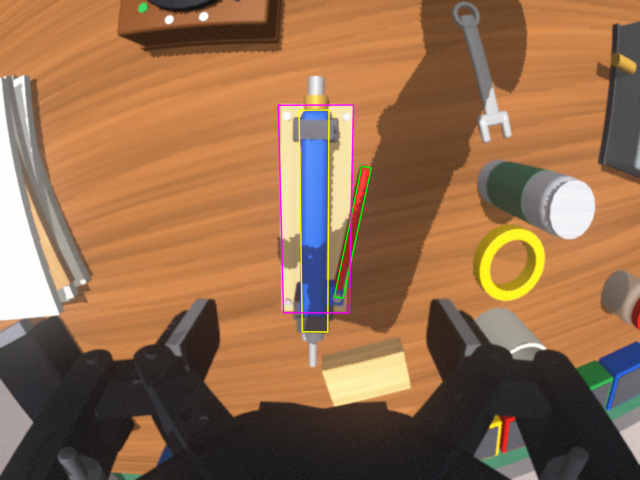

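The overlay fits the handle, the lever (340–370, 165–300) and the board to within a pixel or two. Next is the squeeze.

```bash
python3 - <<'E'
from h import *
def st(n): s=get_state();print(n,round(s["time"],2),s["tcp_pos"].round(4),s["contact_force"].round(1),round(s["width"],4));return s
Q=q(GY+np.pi)
ctrl.movel([*GRIP,.10],Q); st("above")
ctrl.movel([*GRIP,.050],Q,max_speed=.08); s=st("down")
f0=s["contact_force"]
if np.abs(f0).max()<8:
    ctrl.close_gripper(force=35); st("closed"); ctrl.pause(.5); st("held")
    s=get_state(); im,d=vision.grab_frame("wrist"); cv2.imwrite("pics/w2.png",im)
E
```

```text
above 5.27 [ 0.5291 -0.2118  0.1008] [0.2 0.  0.3] 0.0854
down 6.04 [ 0.5288 -0.2117  0.0502] [-0.4  1.3 -0.1] 0.0856
closed 6.55 [ 0.5289 -0.2119  0.0511] [-1.2  1.7  6.9] 0.0367
held 7.05 [ 0.5289 -0.2119  0.0511] [-1.2  0.9  6.8] 0.0366
```

View pics/w2.png

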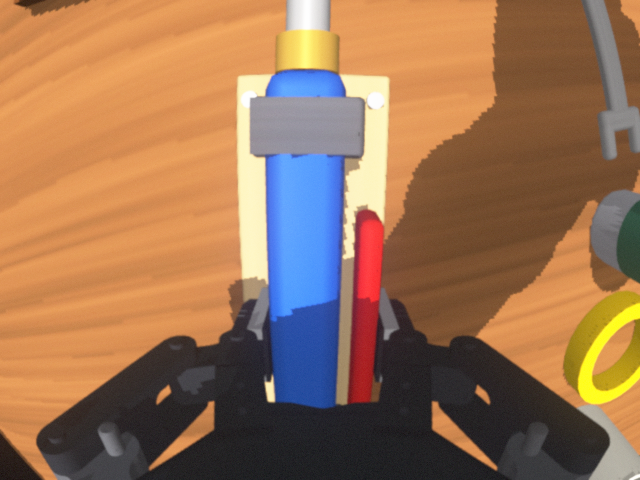

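The lever at (368,210)–(362,400) is now parallel to the handle, and the width is 36.6 mm, so it is home. Now I'll release it, rise and move over the peg.

```bash
python3 - <<'E'
from h import *
def st(n): s=get_state();print(n,round(s["time"],2),s["tcp_pos"].round(4),s["contact_force"].round(1),round(s["width"],4));return s
ctrl.ungrasp(); ctrl.pause(.4); st("open")
ctrl.movel([*GRIP,.27],max_speed=.2); ctrl.pause(.3)
s=st("up"); im,d=vision.grab_frame("wrist")
def G(p,z): p=np.array(p)@rot(GY).T+GO; return np.c_[p,np.full(len(p),z)]
L=np.array([[0,-.004],[-.12,-.004],[-.12,.004],[0,.004]])@rot(-.18).T+[.05,.022]
draw(im,G(L,.085),s,(0,255,0)); A=im[120:320,240:400]
p,a=pegxy(0)
ctrl.movep([*p,.25],q(a+np.pi)); s=st("peg above"); im,d=vision.grab_frame("wrist")
t=np.linspace(0,2*np.pi,40)[:-1]
draw(im,np.c_[VO+.06*np.c_[np.cos(t),np.sin(t)],np.full(39,.082)],s)
draw(im,np.c_[p+.007*np.c_[np.cos(t),np.sin(t)],np.full(39,.116)],s,(255,0,255))
draw(im,np.c_[p+.007*np.c_[np.cos(t),np.sin(t)],np.full(39,.082)],s,(255,255,0))
im[:200,:160]=A
cv2.imwrite("pics/w3.png",im)
E
```

```text
open 8.04 [ 0.5286 -0.2115  0.05  ] [ 1.5 -0.2 -0.3] 0.0855
up 9.59 [ 0.5285 -0.2115  0.2694] [0.3 0.6 0.8] 0.0853
peg above 11.37 [0.547  0.2593 0.2502] [-0.3 -0.6 -0.5] 0.0854
```

View pics/w3.png

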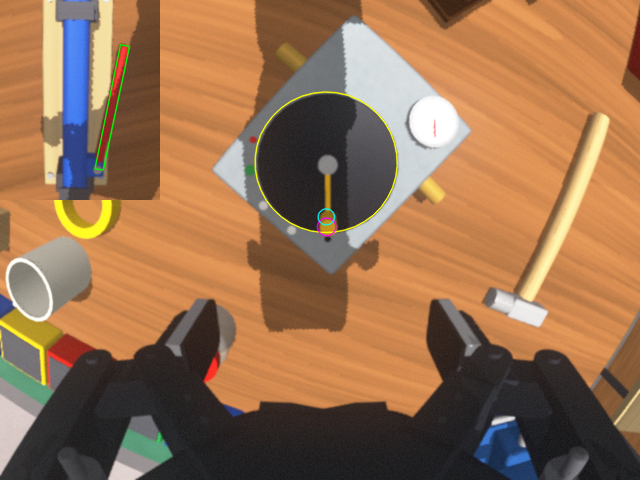

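The lever (inset) is back on its sprung-out outline. The dial rim and the peg at (327,218) match the model. Now I'll grip the peg and turn.

```bash
python3 - <<'E'
from h import *
def st(n): s=get_state();print(n,round(s["time"],2),s["tcp_pos"].round(4),s["contact_force"].round(1),round(s["width"],4));return s
p,a=pegxy(0)
ctrl.movel([*p,.14],q(a+np.pi)); ctrl.movel([*p,.093],q(a+np.pi),max_speed=.08); st("down")
ctrl.close_gripper(force=30); s=st("grip")
if .008<s["width"]<.02 and np.linalg.norm(s["contact_force"])<30:
    for t in np.arange(.125,1.51,.125):
        p,a=pegxy(t); ctrl.movel([*p,.093],q(a+np.pi),max_speed=.04); s=st(f"{t:.2f}")
        if np.linalg.norm(s["contact_force"])>40: print("stop");break
    s=get_state(); d=s["tcp_pos"][:2]-VO; print("turn est",VY+.75-np.arctan2(d[1],d[0]),np.hypot(*d))
    im,_=vision.grab_frame("wrist");cv2.imwrite("pics/w4.png",im)
    im,d=vision.grab_frame("side");cv2.imwrite("pics/s4.png",cv2.resize(im[150:270,220:380],None,fx=4,fy=4,interpolation=cv2.INTER_CUBIC))
E
```

```text
down 13.03 [0.5464 0.2613 0.0933] [0.2 0.1 0.2] 0.0854
grip 13.68 [0.546  0.2622 0.0933] [-0.2  2.7  1.8] 0.0124
0.12 13.97 [0.5477 0.2569 0.0932] [-1.9  4.3  3.5] 0.0128
0.25 14.27 [0.5488 0.2507 0.0932] [-3.  4.  4.] 0.0127
0.38 14.56 [0.549  0.245  0.0932] [-3.5  4.4  5.5] 0.0131
0.50 14.85 [0.5486 0.2399 0.0932] [-4.4  5.4  5.5] 0.0131
0.62 15.14 [0.5476 0.2348 0.0932] [-2.8  7.   4.7] 0.0124
0.75 15.43 [0.5458 0.2291 0.0932] [-3.4  5.8  4.8] 0.013
0.88 15.72 [0.5433 0.2239 0.0932] [-3.5  5.3  5.3] 0.0122
1.00 16.02 [0.5405 0.2196 0.0932] [-2.7  7.6  4.1] 0.0129
1.12 16.31 [0.5373 0.2155 0.0932] [-1.5  9.6  3.7] 0.0129
1.25 16.6 [0.533  0.2115 0.0932] [-2.   8.6  3.7] 0.0127
1.38 16.89 [0.5284 0.2081 0.0932] [-2.   9.7  4.3] 0.0128
1.50 17.18 [0.5239 0.2055 0.0932] [0.4 9.7 1.7] 0.0126
turn est 1.4681685333140662 0.04352700963749472
```

View pics/w4.png

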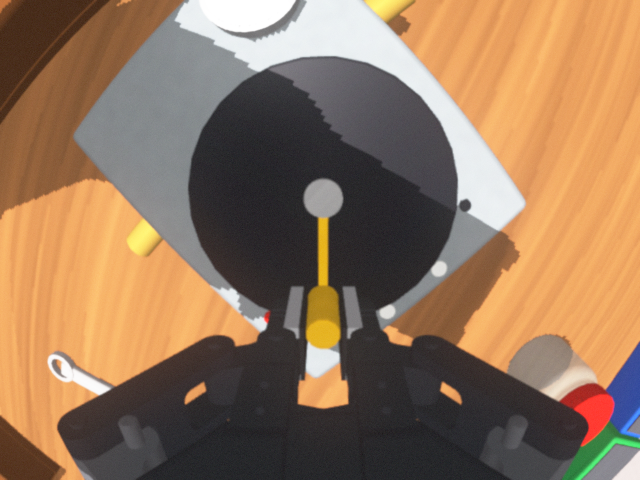

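View pics/s4.png

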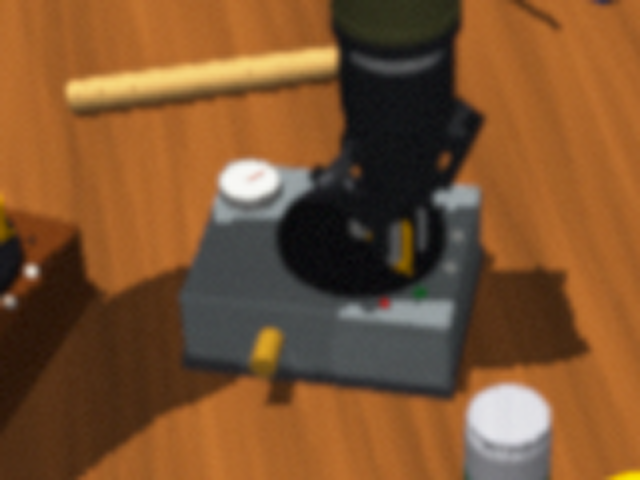

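```bash
python3 - <<'E'
from h import *
ctrl.pause(.5); s=get_state(); d=s["tcp_pos"][:2]-VO
print(s["time"],s["tcp_pos"],s["contact_force"],"turn",VY+.75-np.arctan2(d[1],d[0]),s["width"])
E
```

```text
17.7833 [0.52395452 0.20551316 0.09321546] [-1.01607489  9.78542914  2.72114861] turn 1.4662925134709552 0.012816128898418204
```

The pointer runs straight down to the gripped peg at (323,315). It sits between the second white mark (388,312) and the red one (268,318), in line with green. The push is holding at about 10 N, so I'm handing in.

```bash
python3 -c "
from station import ticket
print(ticket.close_job())"
```

```text
the job is handed in; nothing more can be done
None
```

The job is handed in with the dial held on its third click; the system gave no verdict.

- **Blow gun:** I squeezed the lever home and held it for 0.5 s. The fingers read 36.6 mm, a little under the expected 38 mm, and the picture showed the lever parallel to the handle. After release, a second picture showed it back on its sprung-out outline.
- **Vent dial:** I gripped the grey unit's yellow peg and turned it clockwise in small steps. It is held at about 1.47 rad by the arm's position and about 1.5 rad by the picture; the allowed range is 1.32 to 1.68. The measured push was about 10 N.
- **Green mark:** the gripper hid it in the last wrist picture, so I judged the peg's position from the marks either side of it. The side picture showed it next to the peg.
- **Other checks:** the robot's clock read about 17.8 s at the last check. Forces stayed below 12 N at every reading. I did not measure the loose items again at the end, but no path came near them and nothing I saw suggested contact.

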